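# Close the desk power box: turn its keyed cover home and press it down

## Task

Close the desk power box: push the yellow tab round with a fingertip to turn the blue cover until its notch stands over the orange key, then press the cover down until it is fully home, flat on the box. Do not lift the cover off the box, and leave everything else on the desk where it is.

Things in the scene. Friction and masses are not known exactly. Their poses are not given: they have to be found in the camera images.
- power_box: White desk power box, fixed to the desk: 170 (its x) by 250 (its y) by 60 mm high, with a round socket in the middle of its flat top. Origin: centre of its underside, exactly below the socket's centre; its z is up. Its orange key stands on the top, on its +x side of the socket.
- key (a point): The fixed orange key on the box's top: a radial bar 8 mm wide with a rounded top, 7 mm high, reaching from 39 to 59 mm from the socket's axis, so its outer end shows past the cover's rim. This point lies on its top, 45 mm from the socket's axis.
- socket (a point): Centre of the round socket, level with the box's flat top. A smooth grey nylon ring, 70 mm across, round it carries the cover: it gives way at about 5 N of downward push and stays where it is pushed. The flange can pass the key only where the notch is; fully home, 8.5 mm lower than at the start, its underside lies on the box's top, a firm stop.
- cover: Loose blue round cover, 99 mm across, 200 g: a 6 mm flange on a 24 mm spindle, 28 mm long, that stands in the socket with 1 mm play all round. Origin: centre of the flange's underside; z up; +x points to its notch. It starts raised, flange's underside 8.5 mm above the box's top, clear of the key, free to turn either way (about 1 N or less at the tab); the notch is 0.7 rad to half a turn off the key.
- notch (a point): Middle of the notch in the cover's rim: a slot 13 mm wide, open to the outside, from 37.5 mm from the cover's axis to the rim. This point lies 45 mm from the axis, half-way up the flange's thickness (3 mm above the cover's origin).
- tab (a point): The yellow thumb tab on top of the cover, on the side opposite the notch: a radial fin 8 mm thick, standing 16 mm above the flange's top, reaching from 22 to 46 mm from the cover's axis. This point is the middle of its top edge, 34 mm from the axis and 22 mm above the cover's origin. The flange's top is otherwise flat.
- charger: Bystander: black charger plug, 40 by 34 by 30 mm with two brass pins, lying on top of the box near its +y end. Origin: centre of its underside.
- mouse: Bystander: black computer mouse, 100 by 60 by 32 mm, on the desk beside the box. Origin: centre of its underside.
- phone: Bystander: black phone, 155 by 75 by 9 mm, flat on the desk beside the box. Origin: centre of its underside.
- mug: Bystander: blue mug, 80 mm across, 92 mm high, on the desk beyond the box. Origin: centre of its underside.
- stapler: Bystander: red and black stapler, 36 by 125 by 46 mm, on the desk beyond the box. Origin: centre of its underside.
- glasses_case: Bystander: brown glasses case, 160 by 62 by 40 mm, on the desk on the near side of the box. Origin: centre of its underside.
There are look-alikes about, which are no part of the job. There is more than one size of the cover; the job needs the largest.

How it is judged:
By the outcome, as a careful person would: the job done as asked, in the order asked, and still so for the second after the job is handed in, with the robot touching nothing.
It also fails if it takes over 58 s, if anything falls off the work surface, if the arm or the gripper's body presses on something with over 40 N, if the wrist force passes 120 N, or if a joint passes its speed limit or range.

## Robot

A 7-joint arm with a two-finger parallel gripper is mounted at the origin on the work surface. World frame = base frame: x ahead of the robot, y to its left, z up, the work surface at z = 0. Lengths are in m, angles in rad, forces in N, time in s.
With the tool pointing down it reaches from about 0.375 to 0.925 m from the base axis. Payload 3.1 kg.
Tool frame: the origin (TCP) lies on the mounting face of the last link; the fingertips stand 173 mm ahead of it and the grasp point (between the pads) lies 155 mm ahead of it; z points along the fingers, y is the line along which they close (so a half turn about z gives the same grasp; the last joint's range is limited). The gripper opens to 85 mm and grips with 20 to 120 N. Pads are 22 mm wide; open, the fingers measure 114 mm over their backs; the gripper's body (76 mm by 85 mm) begins 54 mm behind the grasp point. The pads swing forward as they close: fully open they stand 13 mm farther back than shut.
Start: joints at [-1.396, 0.383, 0.044, 1.598, -0.018, 1.161, -0.05], TCP at [0.175, 0.626, 0.405] pointing down, gripper open.
Joint ranges: [-2.61, 2.61], [-0.41, 2.15], [-1.48, 1.57], [0, 2.5], [-1.57, 4.71], [0.05, 1.97], [-2.85, 2.85]. Speed limits (rad/s): [2.79, 2.79, 3.14, 3.14, 3.14, 3.14, 3.14].

## Interface

Orientations are given as a unit quaternion [w, x, y, z].
In Python, from cell import manip gives the robot as it stands. The module is installed in compiled form; this text tells all that it offers.
- The arm moves only by the shell command python3 -m crank 'ROWS'. ROWS is JSON, a list of rows, each an object with "jaw": the closure, from 0 (fully open) to 1 (shut); "xyz": the shift along the tool's x, y, z as a fraction of full scale, a list of three; "roll": the turn about the tool's z as a fraction of full scale. A call has 1 to 8 rows; each row is the pose to reach, as a shift and turn from the pose commanded when the call began, along the tool's axes at that moment, turning the shorter way round; what a row does not reach only later rows make up. Full scale, the value 1, is 20 cm for a shift and pi rad for a turn. A row lasts 1/12 s, in which the tool goes at most 41.7 mm and 7.16 degrees, less where a joint would pass 70% of its speed; a pose out of reach is approached as far as the arm can. A call with a number of a shift or a turn outside -1 to 1 is refused whole. A call with a gripper value outside its range is refused whole. The fingers move at their own pace and stop on an object; the grip force is fixed at half the most. Time passes only in rows, so rows that repeat a pose let the fingers close. It gives the time, the measured TCP pose, the force, the opening and the grip force at its end, in the units of the state.
- manip.get_state(): the state, without advancing time (a new reading comes with each control period).
- manip.read_camera(name): name is "scene" or "top" or "wrist"; returns (picture, depth): 400x640x3 uint8, red, green, blue; 400x640 float32, m along the optical axis (not along the pixel's ray), 0 where there is no reading.
- manip.calibration(name): a dict with "fx", "fy", "cx", "cy" (pixels), "dist_coeffs" ([k1, k2, p1, p2, k3] as OpenCV has them; the pictures are not rectified), "world_from_camera" (4x4, takes a point from camera to world coordinates). Camera axes: x right, y down, z forward; pixel columns grow to the right and rows downward; lengths in m; the calibration is good to about 2 mm. A picture is of the moment at which its call begins: read the wrist's pose just before it. calibration takes no time and is no camera call; for the wrist camera it gives the pose at the moment of the call.
- manip.finish_job(): hands the job in; it is judged then, once.
The state is a dict: "time_s": time; "joint_pos": joint angles; "qvel": joint speeds; "effort": joint torques, N m; "tool_pos": TCP position; "ee_rot": TCP orientation; "contact_force": force on the tool from outside, world axes, zero at the start; "ft_torque": the same for the moment, N m; "width": opening from 0.0 (shut) to 1.0 (fully open); "finger_force": force on a finger pad.
Only numpy, scipy, OpenCV 4.12 (cv2) and the standard library are available. Lean on these libraries where they do the work, as an engineer would, in place of code of your own. Each camera call takes 0.05 s, during which the arm holds its last target. There are 200 camera calls.

## Working session

There is one attempt and no reset: what is moved stays moved. The work goes in short steps, Python scripts to look and compute and a shell command to move; the robot and the scene stay as the last step left them, time stands still between calls to the robot, and variables do not carry over. Pictures are saved under pics/ and viewed, at most 10 in all, crops included, and the job is handed in when it is done.

```bash
mkdir -p pics; cat > h.py <<'E'
import numpy as np, cv2
from cell import manip
def grab(n):
    c=manip.calibration(n); p,d=manip.read_camera(n); return p,d,c
def save(n,p): cv2.imwrite('pics/'+n+'.png',cv2.cvtColor(p,cv2.COLOR_RGB2BGR))
def plane(c,uv,z):
    K=np.array([[c['fx'],0,c['cx']],[0,c['fy'],c['cy']],[0,0,1.]])
    r=cv2.undistortPoints(np.array(uv,float).reshape(-1,1,2),K,np.array(c['dist_coeffs'])).reshape(-1,2)
    T=np.array(c['world_from_camera']); d=np.c_[r,np.ones(len(r))]@T[:3,:3].T; o=T[:3,3]
    return o+d*((z-o[2])/d[:,2])[:,None]
E
python3 - <<'E'
from h import *
for n in('top','scene'):
    p,d,c=grab(n); save(n,p); print(n,np.round(c['world_from_camera'],3).tolist())
s=manip.get_state(); print(s)
E
```

```text
top [[0.024, -0.998, 0.06, 0.451], [-1.0, -0.024, 0.007, 0.073], [-0.005, -0.06, -0.998, 1.072], [0.0, 0.0, 0.0, 1.0]]
scene [[0.388, 0.638, -0.665, 1.072], [0.921, -0.253, 0.295, -0.174], [0.02, -0.727, -0.686, 0.643], [0.0, 0.0, 0.0, 1.0]]
{'time_s': 0.1, 'joint_pos': array([-1.39579941,  0.38379982,  0.04383575,  1.59944921, -0.01789305,
        1.16123849, -0.04989801]), 'qvel': array([-0.00091629, -0.0030998 , -0.00110704, -0.00425131, -0.00080008,
       -0.00183165, -0.00070554]), 'effort': array([ 2.59606619e-03, -4.34725320e+01,  1.02908067e+00, -2.50455111e+01,
        1.07765474e-02,  5.47538046e-03,  1.23109263e-05]), 'tool_pos': array([0.17498605, 0.62553268, 0.40336721]), 'ee_rot': array([-1.00866499e-04,  1.35933746e-01,  9.90717140e-01, -1.24716220e-03]), 'contact_force': array([-0.63259463,  0.0415718 , -0.71627381]), 'ft_torque': array([-0.04870922, -0.01463803, -0.00842918]), 'finger_force': 0.0, 'width': 1.0008618998401735}
```

View pics/top.png

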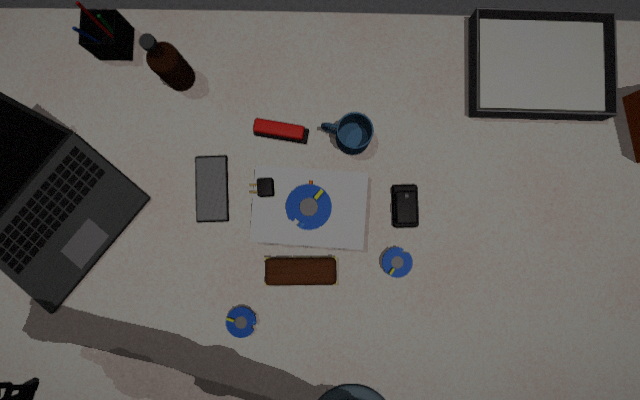

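View pics/scene.png

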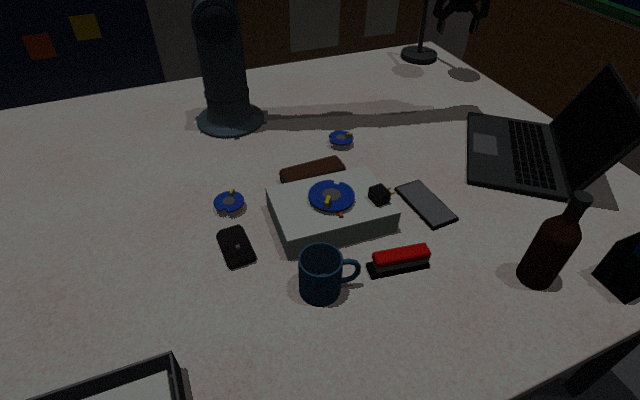

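The top view shows the large cover on the box at about (309,207), with the orange key at (311,182), the yellow tab at (319,195) and the notch at (297,222). The two smaller covers, on the desk, are look-alikes.

```bash
cat >> h.py <<'E'
def masks(p):
    h=cv2.cvtColor(p,cv2.COLOR_RGB2HSV)
    return dict(blue=cv2.inRange(h,(105,120,50),(125,255,255)),yel=cv2.inRange(h,(24,120,70),(34,255,255)),org=cv2.inRange(h,(5,150,70),(19,255,255)))
E
python3 - <<'E'
from h import *
p,d,c=grab('top')
M=masks(p); roi=np.zeros(d.shape,np.uint8); cv2.circle(roi,(309,207),34,255,-1)
z={'blue':.0745,'yel':.0905,'org':.067}
R={}
for k,m in M.items():
    m=m&roi; v,u=np.nonzero(m); uv=np.c_[u,v]
    if k=='blue':
        hull=cv2.convexHull(uv.astype(np.int32)); (e,ax,an)=cv2.fitEllipse(hull); print('ell',e,ax); uvc=[e]
    else: uvc=[uv.mean(0)]
    R[k]=plane(c,uvc,z[k])[0]; print(k,len(u),uvc,R[k].round(4))
v,u=np.nonzero(M['blue']&roi)
print('rim diam px->m', ax[0]*1.0/c['fx'])
for k in('yel','org'):
    w=R[k]-R['blue']; print(k,np.hypot(*w[:2]),np.degrees(np.arctan2(w[1],w[0])))
# box top: white bright mask with height by depth
T=np.array(c['world_from_camera']); 
vv,uu=np.mgrid[150:260,235:380]; dd=d[150:260,235:380]
P=np.stack([(uu-c['cx'])/c['fx']*dd,(vv-c['cy'])/c['fy']*dd,dd],-1)@T[:3,:3].T+T[:3,3]
m=((P[...,2]>.05)&(P[...,2]<.066)).astype(np.uint8); m=cv2.morphologyEx(m,cv2.MORPH_OPEN,np.ones((5,5)))
q=np.argwhere(m)[:,::-1]+[235,150]; r=cv2.minAreaRect(q.astype(np.float32)); b=plane(c,cv2.boxPoints(r),.06); print(b.round(3),b.mean(0))
E
```

```text
ell (308.2063903808594, 206.3794403076172) (44.582054138183594, 45.52855682373047)
blue 1223 [(308.2063903808594, 206.3794403076172)] [0.4966 0.1084 0.0745]
yel 39 [array([318.02564103, 194.25641026])] [0.5222 0.0876 0.0905]
org 11 [array([310.36363636, 181.90909091])] [0.5505 0.1053 0.067 ]
rim diam px->m 0.09638532337477221
yel 0.03297136297383047 -39.098199065689215
org 0.053990942971311795 -3.26137647672149
[[ 0.419  0.237  0.06 ]
 [ 0.589  0.23   0.06 ]
 [ 0.576 -0.021  0.06 ]
 [ 0.407 -0.012  0.06 ]] [0.49757499 0.10840362 0.06      ]
```

```bash
for i in 1; do :; done
python3 -m crank '[{"jaw":1,"xyz":[-0.815,-0.675,0],"roll":0},{"jaw":1,"xyz":[-0.815,-0.675,0],"roll":0},{"jaw":1,"xyz":[-0.815,-0.675,0],"roll":0},{"jaw":1,"xyz":[-0.815,-0.675,0],"roll":0},{"jaw":1,"xyz":[-0.815,-0.675,0],"roll":0},{"jaw":1,"xyz":[-0.815,-0.675,0],"roll":0},{"jaw":1,"xyz":[-0.815,-0.675,0],"roll":0}]' | tail -c 900
python3 -m crank '[{"jaw":1,"xyz":[-0.815,-0.675,0],"roll":0},{"jaw":1,"xyz":[-0.815,-0.675,0],"roll":0},{"jaw":1,"xyz":[-0.815,-0.675,0],"roll":0},{"jaw":1,"xyz":[-0.815,-0.675,0],"roll":0},{"jaw":1,"xyz":[-0.815,-0.675,0],"roll":0},{"jaw":1,"xyz":[-0.815,-0.675,0],"roll":0},{"jaw":1,"xyz":[-0.815,-0.675,0],"roll":0}]' | tail -c 900
```

```text
time_s: 0.73
tool_pos: [0.2988, 0.4486, 0.4045]
ee_rot: [0.0, 0.14, 0.99, -0.001]
contact_force: [-1.4, 0.8, -0.4]
width: 0.006
finger_force: 0.0
time_s: 1.32
tool_pos: [0.4178, 0.2765, 0.4048]
ee_rot: [0.0, 0.139, 0.99, 0.0]
contact_force: [0.0, 0.1, -0.1]
width: 0.002
finger_force: 0.0
```

```bash

python3 -m crank '[{"jaw":1,"xyz":[-0.81,-0.667,0],"roll":-0.37},{"jaw":1,"xyz":[-0.81,-0.667,0],"roll":-0.37},{"jaw":1,"xyz":[-0.81,-0.667,0],"roll":-0.37},{"jaw":1,"xyz":[-0.81,-0.667,0],"roll":-0.37},{"jaw":1,"xyz":[-0.81,-0.667,0],"roll":-0.37},{"jaw":1,"xyz":[-0.81,-0.667,0],"roll":-0.37},{"jaw":1,"xyz":[-0.81,-0.667,0],"roll":-0.37},{"jaw":1,"xyz":[-0.81,-0.667,0],"roll":-0.37}]' | tail -c 900
python3 -m crank '[{"jaw":1,"xyz":[0,0,0.2],"roll":-0.05},{"jaw":1,"xyz":[0,0,0.2],"roll":-0.05},{"jaw":1,"xyz":[0,0,0.2],"roll":-0.05}]'
cat >> h.py <<'E'
def tool():
    from scipy.spatial.transform import Rotation as Ro
    s=manip.get_state(); w,x,y,z=s['ee_rot']; return s,Ro.from_quat([x,y,z,w]).as_matrix()
E
python3 - <<'E'
from h import *
s,R=tool(); p,d,c=grab('wrist'); save('w1',p); print(s['joint_pos'].round(2),s['tool_pos'],np.degrees(np.arctan2(R[1,0],R[0,0])),np.round(c['world_from_camera'],3).tolist(),c['fx'])
E
```

```text
time_s: 1.98
tool_pos: [0.5374, 0.1068, 0.4045]
ee_rot: [0.0, -0.313, 0.95, -0.0]
contact_force: [-0.7, 0.3, 0.3]
width: 0.001
finger_force: 0.0
time_s: 2.23
tool_pos: [0.5349, 0.1097, 0.3619]
ee_rot: [-0.003, -0.386, 0.922, 0.001]
contact_force: [0.4, -0.2, 0.0]
width: -0.001
finger_force: 0.0
[-0.59  0.24  0.36  1.9  -0.1   1.02  2.17] [0.53492284 0.10970123 0.36188361] -134.55387288813074 [[-0.712, 0.675, 0.192, 0.484], [0.702, 0.684, 0.2, 0.059], [0.004, 0.277, -0.961, 0.33], [0.0, 0.0, 0.0, 1.0]] 347.36757913491255
```

View pics/w1.png

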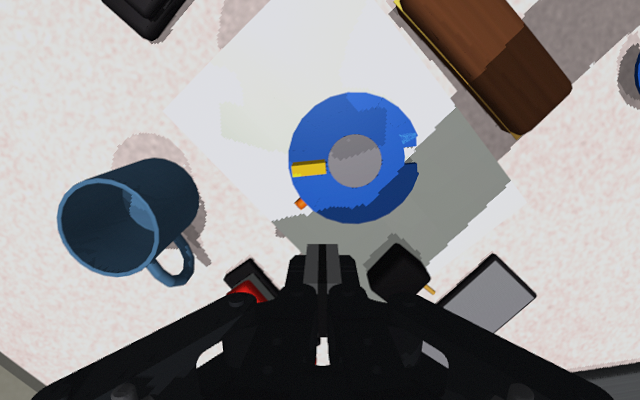

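The wrist view shows the tab at (308,169), the key's end at (301,203), the notch near (408,150) and the closed fingertips at (322,250).

```bash
cat >> h.py <<'E'
def look(ztop=.0745,name=None):
    s,R=tool(); p,d,c=grab('wrist')
    if name: save(name,p)
    M=masks(p); H=ztop
    # grey/blue flange: largest blue blob hull
    n,l,st,ce=cv2.connectedComponentsWithStats(cv2.morphologyEx(M['blue'],cv2.MORPH_CLOSE,np.ones((5,5))))
    i=1+np.argmax(st[1:,4]); v,u=np.nonzero(l==i)
    hull=cv2.convexHull(np.c_[u,v].astype(np.int32)).reshape(-1,2)
    W=plane(c,hull,H)[:,:2]; (cx,cy),r=cv2.minEnclosingCircle((W*1e3).astype(np.float32)); C=np.array([cx,cy])/1e3
    print('cover',C.round(4),'r',round(r,1))
    near=cv2.dilate((l==i).astype(np.uint8)*255,np.ones((25,25)))
    for k,z in(('yel',H+.016),('org',.067)):
        m=cv2.morphologyEx(M[k]&near,cv2.MORPH_OPEN,np.ones((2,2)))
        v,u=np.nonzero(m)
        if len(u)<4: print(k,'none');continue
        w=plane(c,np.c_[u,v],z)[:,:2].mean(0); dd=w-C
        print(k,len(u),w.round(4),'r',np.hypot(*dd).round(4),'ang',np.degrees(np.arctan2(dd[1],dd[0])).round(1))
    # notch: non-blue pixels on r=42..47 circle
    T=np.linalg.inv(np.array(c['world_from_camera'])); a=np.radians(np.arange(0,360,.5)); K=np.array([[c['fx'],0,c['cx']],[0,c['fy'],c['cy']],[0,0,1.]])
    cnt=0
    for rr in(.041,.043,.045,.047):
        P=np.c_[C[0]+rr*np.cos(a),C[1]+rr*np.sin(a),np.full(len(a),H)]
        q=cv2.projectPoints(P,cv2.Rodrigues(T[:3,:3])[0],T[:3,3],K,np.array(c['dist_coeffs']))[0].reshape(-1,2).round().astype(int)
        ok=(q[:,0]>=0)&(q[:,0]<640)&(q[:,1]>=0)&(q[:,1]<400); q=np.clip(q,0,[639,399]); cnt=cnt+((M['blue'][q[:,1],q[:,0]]==0)&ok)
    b=cnt>=3; e=np.flatnonzero(np.diff(b.astype(int))); print('nonblue edges deg',(e/2).tolist())
    print('tool',s['tool_pos'].round(4),'yaw',np.degrees(np.arctan2(R[1,0],R[0,0])).round(1),'F',s['contact_force'].round(1),'t',s['time_s'])
    return s,R,C
def goto(s,R,tgt,yaw):
    d=R.T@(np.array(tgt)-s['tool_pos']); y=np.degrees(np.arctan2(R[1,0],R[0,0])); print('xyz',(d/.2).round(3),'roll',round(-((yaw-y+180)%360-180)/180,3))
E
python3 - <<'E'
from h import *
s,R,C=look()
th=np.radians(-39); r=np.array([np.cos(th),np.sin(th)]); t=np.array([np.sin(th),-np.cos(th)])
xy=C+.034*r-.023*t
goto(s,R,[*xy,.2535],-129)
E
```

```text
cover [0.4973 0.1077] r 49.4
yel 397 [0.5231 0.0868] r 0.0332 ang -39.1
org 66 [0.5516 0.105 ] r 0.0544 ang -2.8
nonblue edges deg [133.5, 150.0, 316.0, 330.5]
tool [0.5358 0.1094 0.3635] yaw -134.7 F [-0.5  0.8  0.1] t 2.2833
xyz [ 0.009 -0.028  0.55 ] roll -0.031
```

```bash

python3 -m crank '[{"jaw":1,"xyz":[0.01,-0.03,0.2],"roll":-0.03},{"jaw":1,"xyz":[0.01,-0.03,0.35],"roll":-0.03},{"jaw":1,"xyz":[0.01,-0.03,0.45],"roll":-0.03},{"jaw":1,"xyz":[0.01,-0.03,0.48],"roll":-0.03},{"jaw":1,"xyz":[0.01,-0.03,0.48],"roll":-0.03}]'
python3 - <<'E'
from h import *
s,R,C=look(name='w2')
th=np.radians(-39); r=np.array([np.cos(th),np.sin(th)]); t=np.array([np.sin(th),-np.cos(th)])
goto(s,R,[*(C+.034*r-.023*t),.2535],-129)
E
```

```text
time_s: 2.75
tool_pos: [0.5389, 0.1016, 0.2678]
ee_rot: [-0.001, -0.427, 0.904, 0.0]
contact_force: [-1.3, -0.3, -0.4]
width: 0.0
finger_force: 0.0
cover [0.4972 0.1073] r 49.5
yel 983 [0.5227 0.0859] r 0.0333 ang -39.9
org 44 [0.5508 0.101 ] r 0.054 ang -6.7
nonblue edges deg [27.5, 134.0, 149.5, 316.5, 334.5, 349.0]
tool [0.5389 0.1016 0.2678] yaw -129.4 F [-1.3 -0.3 -0.4] t 2.75
xyz [-0.006  0.01   0.071] roll -0.002
```

View pics/w2.png

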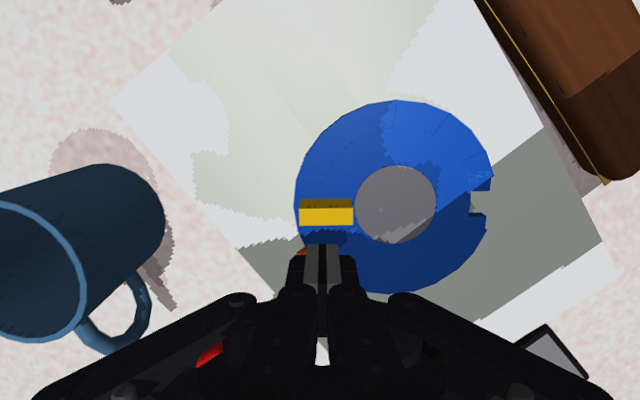

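The tab is at (326,215), with the fingertips just behind it at (322,245) and well lined up. I'll check the tip's height by depth and then go down.

```bash

python3 -m crank '[{"jaw":1,"xyz":[-0.005,0.01,0.03],"roll":0},{"jaw":1,"xyz":[-0.005,0.01,0.05],"roll":0},{"jaw":1,"xyz":[-0.005,0.01,0.06],"roll":0},{"jaw":1,"xyz":[-0.005,0.01,0.06],"roll":0}]'
python3 - <<'E'
from h import *
p,d,c=grab('wrist'); T=np.array(c['world_from_camera'])
for u in(312,332):
  for v in(244,247,250,254,260,270):
    z=d[v,u]; P=T[:3,:3]@np.array([(u-c['cx'])/c['fx']*z,(v-c['cy'])/c['fy']*z,z])+T[:3,3]; print(u,v,P.round(4))
E
```

```text
time_s: 3.13
tool_pos: [0.5384, 0.1027, 0.257]
ee_rot: [0.0, -0.427, 0.904, 0.0]
contact_force: [0.4, 0.1, -0.1]
width: 0.001
finger_force: 0.0
312 244 [0.5347 0.0919 0.0861]
312 247 [0.5345 0.0917 0.0898]
312 250 [0.5342 0.0915 0.0935]
312 254 [0.5343 0.0918 0.0969]
312 260 [0.5343 0.092  0.1018]
312 270 [0.5344 0.0924 0.1093]
332 244 [0.528  0.0973 0.0863]
332 247 [0.5281 0.0973 0.0892]
332 250 [0.5282 0.0973 0.0921]
332 254 [0.5281 0.097  0.0966]
332 260 [0.5282 0.0968 0.1021]
332 270 [0.529  0.0975 0.1084]
```

```bash

python3 - <<'E'
from h import *
s,R=tool(); C=np.array([.4972,.1075])
d=R.T[:2,:2]@(s['tool_pos'][:2]-C); print('rel tool (want y -34, x -15)',d*1e3,s['tool_pos'][2])
for D in range(5,46,5):
    a=np.radians(D);S,c=np.sin(a),np.cos(a); print(D,round((15*(1-c)+34*S)/200,3),round((-15*S+34*(1-c))/200,3),round(D/180,4))
E
```

```text
rel tool (want y -34, x -15) [-22.36506402 -34.99211256] 0.25703846984305384
5 0.015 -0.006 0.0278
10 0.031 -0.01 0.0556
15 0.047 -0.014 0.0833
20 0.063 -0.015 0.1111
25 0.079 -0.016 0.1389
30 0.095 -0.015 0.1667
35 0.111 -0.012 0.1944
40 0.127 -0.008 0.2222
45 0.142 -0.003 0.25
```

```bash

python3 -m crank '[{"jaw":1,"xyz":[0.015,0.005,0.01],"roll":0},{"jaw":1,"xyz":[0.03,0.005,0.01],"roll":0},{"jaw":1,"xyz":[0.037,0.005,0.01],"roll":0},{"jaw":1,"xyz":[0.037,0.005,0.01],"roll":0}]'
python3 -m crank '[{"jaw":1,"xyz":[0.015,-0.006,0],"roll":0.028},{"jaw":1,"xyz":[0.031,-0.010,0],"roll":0.056},{"jaw":1,"xyz":[0.047,-0.014,0],"roll":0.083},{"jaw":1,"xyz":[0.063,-0.015,0],"roll":0.111},{"jaw":1,"xyz":[0.079,-0.016,0],"roll":0.139},{"jaw":1,"xyz":[0.095,-0.015,0],"roll":0.167},{"jaw":1,"xyz":[0.095,-0.015,0],"roll":0.167}]'
python3 - <<'E'
from h import *
s,R,C=look(name='w3'); d=R.T[:2,:2]@(s['tool_pos'][:2]-np.array([.4972,.1075])); print(d*1e3)
E
```

```text
time_s: 3.52
tool_pos: [0.5325, 0.0967, 0.2547]
ee_rot: [-0.0, -0.426, 0.905, 0.0]
contact_force: [0.7, 0.2, 0.5]
width: -0.005
finger_force: 0.0
time_s: 4.1
tool_pos: [0.5228, 0.0802, 0.2547]
ee_rot: [-0.0, -0.176, 0.984, -0.0]
contact_force: [-0.8, 0.4, -0.5]
width: 0.0
finger_force: 0.0
cover [0.496  0.1063] r 49.4
yel 1351 [0.5052 0.0744] r 0.0332 ang -73.9
org none
nonblue edges deg [45.0, 103.5, 118.0, 285.0, 305.0, 308.0]
tool [0.5228 0.0802 0.2547] yaw -159.7 F [-0.8  0.4 -0.5] t 4.1
[-14.53687352 -34.45113604]
```

View pics/w3.png

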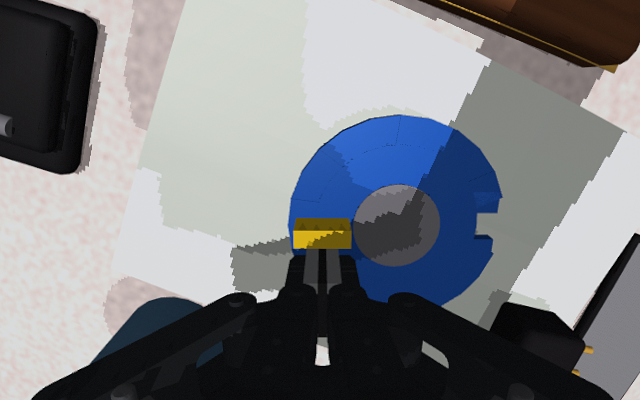

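The fingertips sit against the tab at (323,235), and the notch at (485,222) has turned about 31°. I'll keep pushing.

```bash

python3 -m crank '[{"jaw":1,"xyz":[0.015,-0.006,0],"roll":0.028},{"jaw":1,"xyz":[0.031,-0.010,0],"roll":0.056},{"jaw":1,"xyz":[0.047,-0.014,0],"roll":0.083},{"jaw":1,"xyz":[0.063,-0.015,0],"roll":0.111},{"jaw":1,"xyz":[0.079,-0.016,0],"roll":0.139},{"jaw":1,"xyz":[0.095,-0.015,0],"roll":0.167},{"jaw":1,"xyz":[0.111,-0.012,0],"roll":0.194},{"jaw":1,"xyz":[0.127,-0.008,0],"roll":0.222}]'
python3 -m crank '[{"jaw":1,"xyz":[0.015,-0.006,0],"roll":0.028},{"jaw":1,"xyz":[0.031,-0.010,0],"roll":0.056},{"jaw":1,"xyz":[0.047,-0.014,0],"roll":0.083},{"jaw":1,"xyz":[0.063,-0.015,0],"roll":0.111},{"jaw":1,"xyz":[0.079,-0.016,0],"roll":0.139},{"jaw":1,"xyz":[0.095,-0.015,0],"roll":0.167},{"jaw":1,"xyz":[0.111,-0.012,0],"roll":0.194},{"jaw":1,"xyz":[0.127,-0.008,0],"roll":0.222}]'
python3 - <<'E'
from h import *
s,R,C=look(name='w4'); d=R.T[:2,:2]@(s['tool_pos'][:2]-np.array([.4972,.1075])); print(d*1e3)
E
```

```text
time_s: 4.82
tool_pos: [0.5001, 0.0705, 0.2549]
ee_rot: [0.0, 0.17, 0.985, 0.0]
contact_force: [0.2, 0.3, -0.4]
width: 0.001
finger_force: 0.2
time_s: 5.48
tool_pos: [0.4756, 0.0775, 0.2549]
ee_rot: [0.0, 0.497, 0.868, 0.0]
contact_force: [-0.2, -0.5, 0.7]
width: 0.001
finger_force: 0.2
cover [0.4952 0.1085] r 49.7
yel 1350 [0.4661 0.0933] r 0.0329 ang -152.4
org 38 [0.5523 0.1057] r 0.0572 ang -2.8
nonblue edges deg [25.0, 40.5, 206.5, 226.0, 230.0, 324.0]
tool [0.4756 0.0775 0.2549] yaw 120.4 F [-0.2 -0.5  0.7] t 5.4833
[-14.92507826 -33.87932543]
```

```bash

python3 -m crank '[{"jaw":1,"xyz":[0.015,-0.006,0],"roll":0.028},{"jaw":1,"xyz":[0.031,-0.010,0],"roll":0.056},{"jaw":1,"xyz":[0.047,-0.014,0],"roll":0.083},{"jaw":1,"xyz":[0.063,-0.015,0],"roll":0.111},{"jaw":1,"xyz":[0.079,-0.016,0],"roll":0.139},{"jaw":1,"xyz":[0.095,-0.015,0],"roll":0.167},{"jaw":1,"xyz":[0.102,-0.014,0],"roll":0.178},{"jaw":1,"xyz":[0.102,-0.014,0],"roll":0.178}]'
python3 - <<'E'
from h import *
s,R,C=look(name='w5'); d=R.T[:2,:2]@(s['tool_pos'][:2]-np.array([.4972,.1075])); print(d*1e3)
E
```

```text
time_s: 6.2
tool_pos: [0.4627, 0.0941, 0.2547]
ee_rot: [-0.0, 0.715, 0.699, -0.0]
contact_force: [-0.2, 0.6, -0.4]
width: 0.001
finger_force: 0.0
cover [0.4956 0.1091] r 49.7
yel 1362 [0.4627 0.1126] r 0.0331 ang 174.0
org 491 [0.5451 0.1072] r 0.0495 ang -2.2
nonblue edges deg [7.0, 173.5, 193.0, 197.0, 294.0, 352.0]
tool [0.4627 0.0941 0.2547] yaw 88.7 F [-0.2  0.6 -0.4] t 6.2
[-14.21777668 -34.22265329]
```

View pics/w5.png

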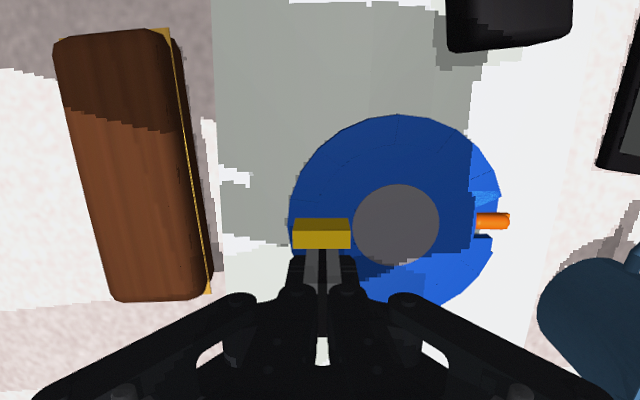

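The notch near (485,220) is nearly over the key, which shows at (490,221). I'll measure the gap on each side of the key.

```bash
python3 - <<'E'
from h import *
p=cv2.cvtColor(cv2.imread('pics/w5.png'),cv2.COLOR_BGR2RGB); c=manip.calibration('wrist')
save('w5c',cv2.resize(p[170:270,430:540],None,fx=5,fy=5,interpolation=cv2.INTER_NEAREST))
M=masks(p); u=np.arange(476,512,4)
for x in u:
    o=np.flatnonzero(M['org'][180:260,x])+180; b=np.flatnonzero(M['blue'][180:260,x])+180
    g=b[b<221].max() if (b<221).any() else -1; h=b[b>221].min() if (b>221).any() else -1
    print(x,'org',o.min() if len(o) else None,o.max() if len(o) else None,'blue',g,h)
E
```

```text
476 org 225 228 blue 212 234
480 org 213 228 blue 212 235
484 org 213 228 blue 211 234
488 org 213 228 blue 211 236
492 org 213 228 blue 211 239
496 org 213 228 blue 211 -1
500 org 213 228 blue 196 -1
504 org 213 228 blue -1 -1
508 org 214 225 blue -1 -1
```

View pics/w5c.png

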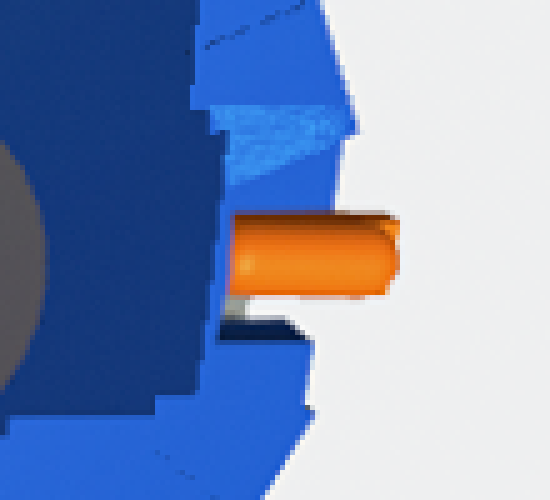

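```bash
python3 - <<'E'
from h import *
c=manip.calibration('wrist'); print(np.round(np.array(c['world_from_camera'])[:3,3],3))
for n,v,z in(('far191',191,.0745),('far191',191.,.0745),('far212 bottom',212,.0685),('near234',234,.0745),('near238',238,.0745),('near234b',234,.0685)):
    print(n,plane(c,[(484,v)],z)[0].round(4))
for v in(212.5,228.5):
  for u in (482,505): print('key',u,v,plane(c,[(u,v)],.065)[0].round(4))
E
```

```text
[0.464 0.166 0.223]
far191 [0.5356 0.1244 0.0745]
far191 [0.5356 0.1244 0.0745]
far212 bottom [0.5396 0.1124 0.0685]
near234 [0.5379 0.1037 0.0745]
near238 [0.5381 0.1017 0.0745]
near234b [0.5409 0.1012 0.0685]
key 482 212.5 [0.5404 0.111  0.065 ]
key 505 212.5 [0.5518 0.1107 0.065 ]
key 482 228.5 [0.5413 0.1026 0.065 ]
key 505 228.5 [0.553  0.1023 0.065 ]
```

The notch centre is about 1.3 mm (1.7°) short of the key. I'll nudge it on, back off and look again.

```bash

python3 -m crank '[{"jaw":1,"xyz":[0.003,-0.001,0],"roll":0.005},{"jaw":1,"xyz":[0.006,-0.002,0],"roll":0.01},{"jaw":1,"xyz":[0.006,-0.002,0],"roll":0.01},{"jaw":1,"xyz":[0.006,-0.002,0],"roll":0.01}]'
python3 -m crank '[{"jaw":1,"xyz":[-0.02,0,0],"roll":0},{"jaw":1,"xyz":[-0.05,0,0],"roll":0},{"jaw":1,"xyz":[-0.05,0,-0.1],"roll":0},{"jaw":1,"xyz":[-0.05,0,-0.25],"roll":0},{"jaw":1,"xyz":[-0.05,0,-0.25],"roll":0}]'
cat >> h.py <<'E'
def rows(us,p):
    M=masks(p)
    for x in us:
        o=np.flatnonzero(M['org'][:,x]); 
        if len(o)==0: continue
        m=int(o.mean()); b=np.flatnonzero(M['blue'][m-40:m+41,x])+m-40
        g=b[b<m].max() if (b<m).any() else -1; h=b[b>m].min() if (b>m).any() else -1
        print(x,'org',o.min(),o.max(),'blue',g,h)
E
python3 - <<'E'
from h import *
s,R,C=look(name='w6'); p=cv2.cvtColor(cv2.imread('pics/w6.png'),cv2.COLOR_BGR2RGB); c=manip.calibration('wrist')
v,u=np.nonzero(masks(p)['org']); print(u.min(),u.max(),np.median(u),np.median(v)); U,V=int(np.median(u)),int(np.median(v))
rows(range(U-24,U+25,4),p)
save('w6c',cv2.resize(p[V-50:V+50,U-60:U+60],None,fx=5,fy=5,interpolation=cv2.INTER_NEAREST)); print(U,V)
goto(s,R,[.4968,.108,.27],88.7)
E
```

```text
time_s: 6.58
tool_pos: [0.4623, 0.0947, 0.2547]
ee_rot: [-0.0, 0.727, 0.687, 0.0]
contact_force: [-0.4, 0.1, -0.3]
width: -0.001
finger_force: 0.0
time_s: 7.0
tool_pos: [0.4639, 0.0837, 0.3084]
ee_rot: [0.001, 0.728, 0.686, 0.004]
contact_force: [1.9, 0.9, 0.2]
width: -0.003
finger_force: 0.0
cover [0.4961 0.1092] r 49.3
yel 753 [0.4632 0.1117] r 0.033 ang 175.8
org 345 [0.5449 0.1064] r 0.0489 ang -3.4
nonblue edges deg [6.0, 172.5, 188.5, 350.5]
tool [0.4639 0.0837 0.3084] yaw 86.6 F [1.9 0.9 0.2] t 7.0
103 462 171.0 190.0
147 org 135 251 blue -1 -1
151 org 135 256 blue -1 -1
155 org 134 257 blue -1 -1
159 org 133 257 blue -1 -1
163 org 136 257 blue -1 -1
167 org 136 257 blue -1 -1
171 org 136 256 blue -1 -1
175 org 135 256 blue -1 -1
179 org 36 256 blue -1 -1
183 org 37 255 blue -1 -1
187 org 33 255 blue -1 -1
191 org 42 254 blue -1 -1
195 org 63 254 blue -1 -1
171 190
xyz [0.13  0.156 0.193] roll -0.012
```

View pics/w6c.png

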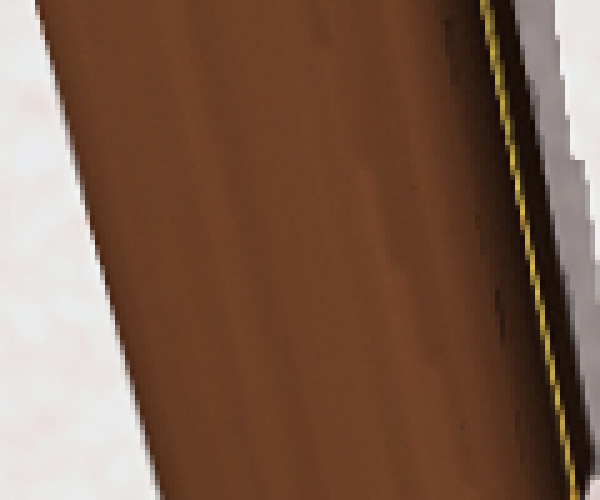

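That crop landed on the brown glasses case, so it's no use. I'll crop at the key instead.

```bash
python3 - <<'E'
from h import *
p=cv2.cvtColor(cv2.imread('pics/w6.png'),cv2.COLOR_BGR2RGB); c=manip.calibration('wrist')
m=masks(p)['org']; m[:,:400]=0; v,u=np.nonzero(m); print(u.min(),u.max(),v.min(),v.max())
U,V=int(np.median(u)),int(np.median(v)); q=p.copy(); q[:,:400]=0
rows(range(u.min(),u.max(),3),q)
save('w6d',cv2.resize(p[V-40:V+40,U-50:U+50],None,fx=6,fy=6,interpolation=cv2.INTER_NEAREST)); print(U,V)
E
```

```text
434 462 167 179
434 org 167 179 blue 164 184
437 org 167 179 blue 164 184
440 org 167 179 blue 164 184
443 org 167 179 blue 164 184
446 org 167 179 blue 164 186
449 org 167 179 blue 156 -1
452 org 167 179 blue -1 -1
455 org 167 179 blue -1 -1
458 org 167 178 blue -1 -1
461 org 167 177 blue -1 -1
447 173
```

View pics/w6d.png

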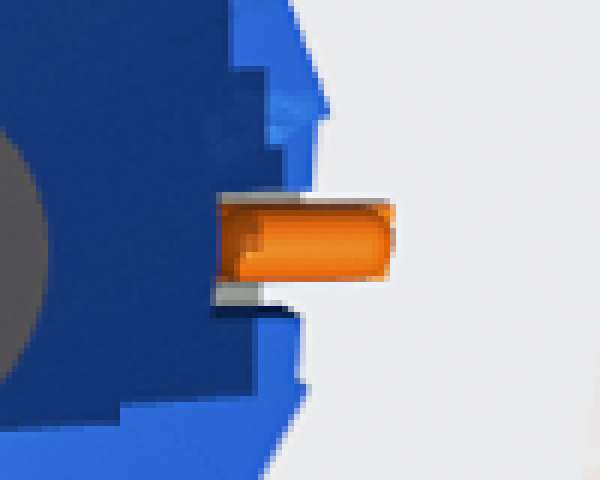

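```bash
python3 - <<'E'
from h import *
c=manip.calibration('wrist')
print(plane(c,[(440,164.7),(440,186.3)],.0745).round(4), plane(c,[(440,184)],.0685).round(4)); print(plane(c,[(440,166.5),(440,179.5),(460,166.5),(460,179.0)],.065).round(4))
s,R=tool(); goto(s,R,[.4968,.108,.27],85.8)
E
```

```text
[[0.5355 0.1148 0.0745]
 [0.5359 0.1016 0.0745]] [[0.5379 0.1015 0.0685]]
[[0.5387 0.1117 0.065 ]
 [0.539  0.1035 0.065 ]
 [0.5513 0.111  0.065 ]
 [0.5517 0.1031 0.065 ]]
xyz [0.128 0.16  0.186] roll 0.005
```

The notch centre is within 0.6 mm of the key, against a tolerance of ±2.5 mm, so it fits. Next I move over the cover's centre and press.

```bash

python3 -m crank '[{"jaw":1,"xyz":[0.127,0.175,0],"roll":0},{"jaw":1,"xyz":[0.127,0.175,0],"roll":0},{"jaw":1,"xyz":[0.127,0.175,0.1],"roll":0},{"jaw":1,"xyz":[0.127,0.175,0.19],"roll":0},{"jaw":1,"xyz":[0.127,0.175,0.22],"roll":0},{"jaw":1,"xyz":[0.127,0.175,0.22],"roll":0},{"jaw":1,"xyz":[0.127,0.175,0.22],"roll":0}]'
python3 - <<'E'
from h import *
s,R,C=look(name='w7'); goto(s,R,[.4995,.108,.2475],85.8)
E
```

```text
time_s: 7.63
tool_pos: [0.4978, 0.1076, 0.2603]
ee_rot: [-0.0, 0.727, 0.686, -0.001]
contact_force: [-1.1, -0.1, 0.5]
width: -0.001
finger_force: 0.0
cover [0.4965 0.11  ] r 49.4
yel 1438 [0.4647 0.1133] r 0.032 ang 174.0
org 429 [0.5444 0.1071] r 0.048 ang -3.5
nonblue edges deg [5.0, 173.5, 195.0, 222.0, 312.0, 351.0]
tool [0.4978 0.1076 0.2603] yaw 86.7 F [-1.1 -0.1  0.5] t 7.6333
xyz [0.003 0.008 0.064] roll 0.005
```

```bash

python3 -m crank '[{"jaw":1,"xyz":[0.002,0.008,0.03],"roll":0},{"jaw":1,"xyz":[0.002,0.008,0.055],"roll":0},{"jaw":1,"xyz":[0.002,0.008,0.065],"roll":0},{"jaw":1,"xyz":[0.002,0.008,0.075],"roll":0},{"jaw":1,"xyz":[0.002,0.008,0.085],"roll":0},{"jaw":1,"xyz":[0.002,0.008,0.085],"roll":0}]'
python3 -m crank '[{"jaw":1,"xyz":[0,0,0.007],"roll":0},{"jaw":1,"xyz":[0,0,0.014],"roll":0},{"jaw":1,"xyz":[0,0,0.014],"roll":0}]'
```

```text
time_s: 8.18
tool_pos: [0.4998, 0.1086, 0.2437]
ee_rot: [0.0, 0.727, 0.686, 0.0]
contact_force: [0.6, -0.5, 0.6]
width: 0.002
finger_force: 0.4
time_s: 8.43
tool_pos: [0.4998, 0.1086, 0.2408]
ee_rot: [0.0, 0.727, 0.686, 0.0]
contact_force: [-0.2, 1.2, 2.0]
width: -0.0
finger_force: 0.8
```

```bash

python3 -m crank '[{"jaw":1,"xyz":[0,0,0.005],"roll":0},{"jaw":1,"xyz":[0,0,0.01],"roll":0},{"jaw":1,"xyz":[0,0,0.01],"roll":0}]'
python3 - <<'E'
from h import *
s,R,C=look(name='w8'); p,d,c=grab('wrist'); T=np.array(c['world_from_camera'])
vv,uu=np.mgrid[0:400,0:640]; P=np.stack([(uu-c['cx'])/c['fx']*d,(vv-c['cy'])/c['fy']*d,d],-1)@T[:3,:3].T+T[:3,3]
rr=np.hypot(P[...,0]-.4972,P[...,1]-.1077); b=masks(p)['blue']>0
for a in range(-180,180,45):
    an=np.degrees(np.arctan2(P[...,1]-.1077,P[...,0]-.4972)); m=b&(abs((an-a+180)%360-180)<22)&(rr<.047)&(rr>.03)&(d>0)
    if m.sum()>30: print(a,m.sum(),np.median(P[m][:,2]).round(4))
m=(rr>.055)&(rr<.08)&(abs(P[...,2]-.06)<.01)&(d>0); print('box top',np.median(P[m][:,2]))
E
```

```text
time_s: 8.68
tool_pos: [0.5001, 0.1084, 0.2398]
ee_rot: [-0.001, 0.727, 0.686, 0.0]
contact_force: [-1.9, 0.7, 8.3]
width: 0.002
finger_force: 4.9
cover [0.4967 0.1143] r 46.4
yel 1611 [0.4675 0.1182] r 0.0294 ang 172.5
org 520 [0.5414 0.1082] r 0.0451 ang -7.8
nonblue edges deg [5.0, 174.0, 196.0, 200.0, 267.0, 274.5, 335.5, 349.5]
tool [0.5001 0.1084 0.2398] yaw 86.7 F [-1.9  0.7  8.3] t 8.6833
-180 710 0.0649
-135 77 0.0649
-90 144 0.0644
-45 259 0.0649
0 1663 0.0649
45 2583 0.0649
90 2736 0.0649
135 2531 0.0649
box top 0.058808557835803285
```

The flange top is 6.1 mm above the box all round, so the cover is home. One slightly firmer push, then I'll retreat and verify.

```bash

python3 -m crank '[{"jaw":1,"xyz":[0,0,0.005],"roll":0},{"jaw":1,"xyz":[0,0,0.005],"roll":0}]'
python3 -m crank '[{"jaw":1,"xyz":[0,0,-0.05],"roll":0},{"jaw":1,"xyz":[0,0,-0.2],"roll":0},{"jaw":1,"xyz":[0,0,-0.4],"roll":0},{"jaw":1,"xyz":[0,0,-0.6],"roll":0},{"jaw":1,"xyz":[0,0,-0.6],"roll":0},{"jaw":1,"xyz":[0,0,-0.6],"roll":0}]'
python3 - <<'E'
from h import *
s,R,C=look(ztop=.066,name='w9'); p,d,c=grab('wrist'); T=np.array(c['world_from_camera'])
vv,uu=np.mgrid[0:400,0:640]; P=np.stack([(uu-c['cx'])/c['fx']*d,(vv-c['cy'])/c['fy']*d,d],-1)@T[:3,:3].T+T[:3,3]
rr=np.hypot(P[...,0]-.4972,P[...,1]-.1077); b=masks(p)['blue']>0
for a in range(-180,180,45):
    an=np.degrees(np.arctan2(P[...,1]-.1077,P[...,0]-.4972)); m=b&(abs((an-a+180)%360-180)<22)&(rr<.047)&(rr>.03)&(d>0)
    if m.sum()>30: print(a,m.sum(),np.median(P[m][:,2]).round(4))
m=(rr>.055)&(rr<.08)&(abs(P[...,2]-.06)<.01)&(d>0); print('box top',np.median(P[m][:,2]))
E
```

```text
time_s: 8.95
tool_pos: [0.5002, 0.1082, 0.2397]
ee_rot: [-0.001, 0.727, 0.686, 0.0]
contact_force: [-5.3, 1.4, 18.2]
width: 0.002
finger_force: 8.9
time_s: 9.45
tool_pos: [0.5006, 0.1083, 0.3601]
ee_rot: [0.0, 0.727, 0.686, 0.003]
contact_force: [-1.4, 0.1, 0.6]
width: 0.005
finger_force: 0.0
cover [0.6656 0.0223] r 72.4
yel none
org none
nonblue edges deg [73.5, 75.0, 105.0, 105.5, 107.0, 107.5, 108.5, 110.0, 111.0, 112.0, 115.5, 120.0, 121.0, 121.5, 125.5, 128.5, 131.0, 132.0, 132.5, 133.5, 135.0, 135.5, 137.5, 138.5, 144.5, 149.0, 150.5, 151.5, 153.5, 154.0, 156.0, 156.5, 157.5, 161.0, 162.0, 163.0, 167.0, 167.5, 169.5, 170.0, 171.0, 172.5, 173.5, 177.5, 179.0, 180.0, 181.0, 183.5, 185.5, 191.5, 192.5, 194.0, 196.5, 203.5, 205.5, 206.5, 209.5, 212.5, 213.0, 214.0, 214.5, 217.5, 218.0, 219.5, 220.5, 221.0, 221.5, 222.0, 222.5, 224.5, 235.5, 236.5, 241.0, 241.5, 242.5, 246.0, 249.0, 251.5, 254.0, 255.0, 256.5, 257.5, 258.0, 259.0, 260.5, 265.5, 267.0, 270.0, 270.5, 271.0, 271.5, 272.0, 273.5, 274.5, 277.5, 278.5, 281.0, 285.5, 287.5, 289.0, 290.0, 292.0, 293.0, 293.5, 302.0, 303.0, 304.5, 305.5, 308.0, 309.0, 311.0, 312.0, 316.5, 320.5, 325.0, 329.5, 330.0, 330.5, 333.0, 333.5, 338.0, 340.5, 342.5, 344.0, 346.0, 347.0, 348.0, 349.0, 351.0, 353.0, 356.0, 358.0]
tool [0.5006 0.1083 0.3601] yaw 86.7 F [-1.4  0.1  0.6] t 9.45
-180 456 0.065
-135 715 0.0648
-90 523 0.065
-45 728 0.0648
0 569 0.0649
45 870 0.0649
90 895 0.0649
135 854 0.0649
box top 0.058875292185901595
```

View pics/w9.png

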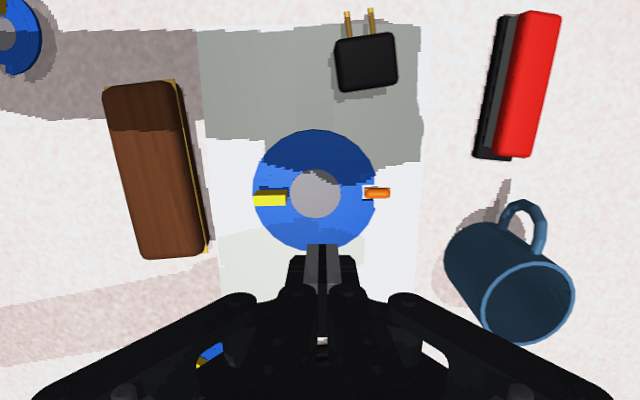

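The cover at (315,190) lies flat all round at 6 mm, with the key at (375,192) standing in its notch. The bystanders in view haven't been touched, and the robot is clear.

```bash
python3 -c "
from cell import manip
print(manip.finish_job())"
```

```text
the job is handed in; nothing more can be done
None
```

The cover is turned with its notch over the key and pressed fully home, flat on the box; the job was handed in at about 9.5 s, with the peak wrist force reading 18 N at the final press.

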